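# Wedge the dovetail lid onto the match box

### The job

Close the wooden box on the worktop: pick up its tapered wooden lid by the fin, lay it narrow end first into the open end of the dovetailed way on top of the box, and slide it along, letting it find its own line between the bars, until it wedges tight under a steady push of about 14 N, without ramming it (well under 20 N). Leave the lid sitting tight and flat in the way, and leave the jar, glass and tin beside it where they stand.

Things in the scene. Friction and masses are not known exactly. Their poses are not given: they have to be found in the camera images.
- box: wooden box, 170 mm long (x) by 160 mm wide (y), too firm to move; origin: centre of its underside. On top, 55 mm above the origin, a flat sill with an opening of 100 x 56 mm, on which the lid slides along the box's +x. A stop bar closes the way at box x = +77 mm
- way_mouth (a point): centre of the way's open end, on the sill: box (-85, 0, 55) mm. The way is about 103 mm wide here on the sill, 88 mm at box x = 0, 74 mm at +80 mm. The lid can be lowered flat onto the sill only while its origin is at box x = -135 mm or less; further in, the overhanging bars are in the way from above, so rather bring the nose in level
- way_mid (a point): point on the sill at box (0, 0, 55) mm. The way is flanked by two bars 17 mm high, a dark wooden guide on box -y and a brass strip on +y, each converging 5 degrees towards +x and overhanging 25 degrees from upright (undercut dovetail, 15 mm narrower at its top than on the sill)
- strip: sprung brass strip on the +y side of the way, 156 mm long, 5 x 15 mm; its frame equals the box frame while relaxed. It gives along box +y by 24 N per mm. How hard the lid squeezes it counts as tight; the push along the way is 1.7 to 4 times that squeeze, nearly all friction, so the lid stays tight when let go
- lid: tapered wooden lid lying on the worktop, 130 mm long (x), 10 mm thick, 101 mm wide at its tail (-x end), 79 mm at its nose (+x end), edges slanted 25 degrees to match the way (underside wider), about 150 g. Origin: centre of its underside. In the way its x points along the box's x
- fin_top (a point): middle of the top edge of the lid's dark fin, lid (-35, 0, 37) mm. The fin stands across the lid: 12 mm thick (along lid x), 44 mm wide (y), 27 mm high above the lid's top. Grip it from above across its thickness, or push on its rear face
- mustard_jar: mustard jar with red lid, 62 mm across, 86 mm tall; origin at the centre of its underside; bystander
- tumbler: clear glass tumbler, 80 mm across, 91 mm tall; origin at the centre of its underside; bystander
- food_tin: small red food tin, 75 mm across, 58 mm tall; origin at the centre of its underside; bystander
- way_stop (a point): point on the sill at box (77, 0, 55) mm, where the way's stop bar stands. The wooden guide is set up to 2.6 mm in or out along y, differently each time, firm during the work. So the lid first touches both bars with its origin anywhere between box x = -27 and +4 mm, and is tight 1 to 3 mm further on: tell it by the push, not by the place

How it is judged:
By the outcome, as a careful person would: the job done as asked, in the order asked, and still so for the second after the job is handed in, with the robot touching nothing.
It also fails if it takes over 61 s, if anything falls off the work surface, if the arm or the gripper's body presses on something with over 40 N, if the wrist force passes 120 N, or if a joint passes its speed limit or range.

### The arm

A 6-joint arm with a two-finger parallel gripper is mounted at the origin on a cart in front of the work surface, level with it; the furniture and walls round the work are solid. World frame = base frame: x ahead of the robot, y to its left, z up, the work surface at z = 0. Lengths are in m, angles in rad, forces in N, time in s.
With the tool pointing down it reaches from about 0.275 to 0.875 m from the base axis. Payload 12.5 kg.
Tool frame: the origin (TCP) lies at the very end of the fingers, on their centre line; the grasp point (between the pads) lies 19 mm behind it; z points along the fingers, y is the line along which they close (so a half turn about z gives the same grasp; the last joint's range is limited). The gripper opens to 85 mm and grips with 20 to 120 N. Pads are 22 mm wide; open, the fingers measure 114 mm over their backs; the gripper's body (76 mm by 85 mm) begins 54 mm behind the grasp point. The pads swing forward as they close: fully open they stand 13 mm farther back than shut.
Start: joints at [1.23, 0.351, 1.652, -0, 1.139, -0.085], TCP at [0.139, 0.532, 0.231] pointing down, gripper open.
Joint ranges: [-2.75, 2.75], [-0.79, 2.1], [0.01, 2.65], [-1.57, 4.71], [0.07, 3.14], [-2.87, 2.87]. Speed limits (rad/s): [2.22, 2.22, 2.79, 3.14, 3.14, 3.14].

### API

Orientations are given as a 3x3 rotation matrix whose columns are the frame's x, y, z axes.
In Python, from bench import manip gives the robot as it stands. Calls block until the motion is done:
- manip.move_ptp(position, orientation): joint-space move of the TCP to a pose.
- manip.move_l(position, attitude=None, max_speed=0.15): straight line of the TCP; attitude=None keeps the orientation; max_speed is the mean speed in m/s.
- manip.move_j(angles): joint-space move.
- manip.set_gripper(opening, effort=None): opening from 0.0 (shut) to 1.0 (fully open); effort is the grip in N (None keeps the last); returns when the fingers have stopped.
- manip.dwell(seconds).
- manip.inverse_kinematics(position, orientation): joint angles nearest the present ones, or None.
- manip.grab_frame(name): name is "scene" or "side" or "wrist"; returns (picture, depth): 400x640x3 uint8, red, green, blue; 400x640 float32, m along the optical axis (not along the pixel's ray), 0 where there is no reading.
- manip.get_calibration(name): a dict with "camera_matrix" (3x3 intrinsics, pixels), "R" (3x3) and "t" (3): a world point X has camera coordinates R X + t. Camera axes: x right, y down, z forward; pixel columns grow to the right and rows downward; lengths in m; the calibration is good to about 2 mm. The wrist camera is an equidistant fisheye: a pixel r from the principal point sees the ray r / f radians off the axis. A picture is of the moment at which its call begins: read the wrist's pose just before it. get_calibration takes no time and is no camera call; for the wrist camera it gives the pose at the moment of the call.
A pose or a line that the arm cannot do raises manip.Unreachable and nothing moves.
- manip.sign_off(): hands the job in; it is judged then, once.
Trained networks look in the newest picture that a camera, given by its name, has taken for a name from the list of things; names that differ only in an ending like _2 or _b are one class to them, and where a whole thing is asked for, a point or a joint stands for the part that bears it (a point fixed in the world has none). Each returns a list of dicts, best first, with "confidence" (0 to 1); they miss things now and then, are a little off and sometimes report something else, mostly with a low value. They report only what shows in the picture. A call takes as long as a camera call.
- manip.look_for(camera, name): "at" ([x, y, z] in m, in world coordinates, good to about 4 mm: the middle of the surface that is visible of it).
Readings, each from a call of its own:
- manip.current_time(): time.
- manip.current_qpos(): joint angles.
- manip.current_joint_vel(): joint speeds.
- manip.current_joint_torque(): joint torques, N m.
- manip.current_ee_pos(): TCP position.
- manip.current_tcp_rot(): TCP orientation.
- manip.current_force(): force on the tool from outside, world axes, zero at the start.
- manip.current_ft_torque(): the same for the moment, N m.
- manip.current_grip_width(): opening from 0.0 (shut) to 1.0 (fully open).
- manip.current_grip_force(): force on a finger pad.
Only numpy, scipy, OpenCV 4.12 (cv2) and the standard library are available. Lean on these libraries where they do the work, as an engineer would, in place of code of your own. Each camera call takes 0.05 s, during which the arm holds its last target. There are 200 camera calls.

## Working session

There is one attempt and no reset: what is moved stays moved. The work goes in short steps, each a Python script; the robot and the scene stay as the last script left them, time stands still between calls to the robot, and variables do not carry over. Pictures are saved under pics/ and viewed, at most 10 in all, crops included, and the job is handed in when it is done.

```bash
ls; mkdir -p pics
python3 - <<'E'
from bench import manip
import cv2, numpy as np
for c in ("scene","side"):
    im,d=manip.grab_frame(c); cv2.imwrite(f"pics/{c}1.png",im[:,:,::-1]); np.savez(f"/tmp/{c}1.npz",im=im,d=d,**manip.get_calibration(c))
    for n in ("box","way_mouth","way_mid","strip","lid","fin_top","mustard_jar","tumbler","food_tin","way_stop"):
        r=manip.look_for(c,n); print(c,n,[(np.round(q["at"],4).tolist(),round(q["confidence"],2)) for q in r[:2]])
print(manip.current_time())
E
```

```text
pics
scene box [([0.5104, 0.0314, 0.0578], 0.61)]
scene way_mouth [([0.5193, 0.0323, 0.0583], 0.91)]
scene way_mid [([0.5166, 0.0325, 0.0553], 0.6)]
scene strip [([0.5998, 0.0418, 0.0735], 0.84)]
scene lid [([0.469, 0.3257, 0.0141], 0.95)]
scene fin_top [([0.4705, 0.3259, 0.0108], 0.97), ([0.5116, 0.0342, 0.0585], 0.29)]
scene mustard_jar [([0.6611, 0.1994, 0.0677], 0.9)]
scene tumbler []
scene food_tin [([0.7045, 0.0796, 0.0562], 0.8)]
scene way_stop [([0.5075, 0.0292, 0.0569], 0.71)]
side box [([0.551, 0.0849, 0.0554], 0.65), ([0.5936, 0.0663, 0.0737], 0.41)]
side way_mouth [([0.5544, 0.0853, 0.0533], 0.78)]
side way_mid [([0.555, 0.0863, 0.0556], 0.94)]
side strip [([0.4653, 0.3425, 0.011], 0.2)]
side lid [([0.4622, 0.3418, 0.0128], 0.76)]
side fin_top [([0.4633, 0.3445, 0.0114], 0.58)]
side mustard_jar [([0.67, 0.2265, 0.0615], 0.92)]
side tumbler [([0.3262, 0.3197, 0.0661], 0.66)]
side food_tin [([0.723, 0.0947, 0.0516], 0.89)]
side way_stop [([0.554, 0.0869, 0.0536], 0.62)]
1.1
```

View pics/scene1.png

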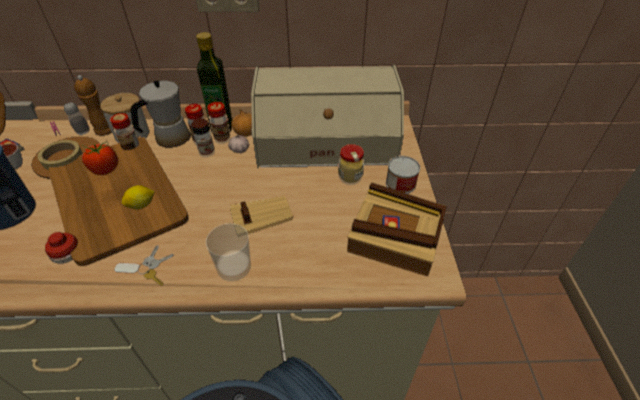

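View pics/side1.png

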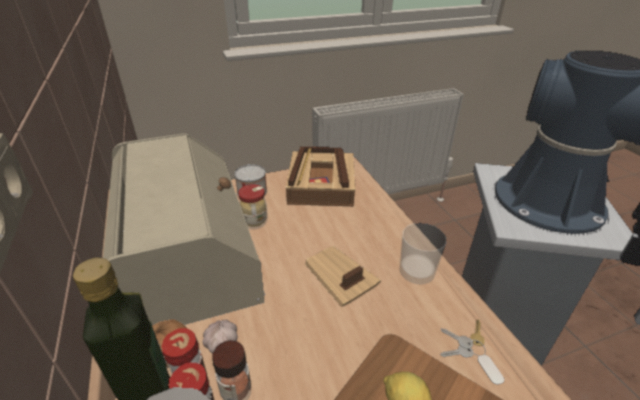

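The scene view shows the lid at about (262,213) with its fin at (245,212), so the tail faces +y. The box is at (395,230), the tumbler at (230,250), the jar at (350,163) and the tin at (402,175). The way seems to open towards the lid. Next I'll take wrist views over the lid and the box.

```bash
cat > h.py <<'E'
from bench import manip
import cv2, numpy as np
def cloud(cam,save=None):
    c=manip.get_calibration(cam); im,d=manip.grab_frame(cam)
    if save: cv2.imwrite(f"pics/{save}.png",im[:,:,::-1]); np.savez(f"/tmp/{save}.npz",im=im,d=d,**c)
    return pts(im,d,c,cam)
def pts(im,d,c,cam):
    K=c["camera_matrix"]; v,u=np.mgrid[:400,:640]
    x=(u-K[0,2])/K[0,0]; y=(v-K[1,2])/K[1,1]
    if cam=="wrist":
        r=np.hypot(x,y); s=np.where(r>1e-6,np.tan(np.minimum(r,1.5))/np.maximum(r,1e-6),1); x=x*s;y=y*s
    P=np.stack([x*d,y*d,d],-1)
    W=(P-c["t"])@c["R"]   # R^T (P-t)
    W[d==0]=np.nan
    return W,im
def down(yaw):  # tool y axis at angle yaw in world xy, z down
    y=np.array([np.cos(yaw),np.sin(yaw),0]); z=np.array([0,0,-1.]); x=np.cross(y,z)
    return np.stack([x,y,z],1)
E
python3 - <<'E'
from h import *
print(np.round(manip.current_tcp_rot(),2), manip.get_calibration("wrist"))
R=manip.current_tcp_rot()
manip.move_ptp([0.45,0.30,0.30],R)
cloud("wrist","w1")
for n in("lid","fin_top"): print([(np.round(q["at"],4),q["confidence"]) for q in manip.look_for("wrist",n)])
manip.move_ptp([0.48,0.06,0.32],R)
cloud("wrist","w2")
for n in("box","strip"): print([(np.round(q["at"],4),q["confidence"]) for q in manip.look_for("wrist",n)])
a=cv2.imread("pics/w1.png");b=cv2.imread("pics/w2.png")
cv2.imwrite("pics/w12.png",cv2.resize(np.vstack([a,b]),(480,600)))
print(manip.current_time(),manip.current_force())
E
```

```text
[[-0.97  0.25  0.  ]
 [ 0.25  0.97 -0.  ]
 [-0.   -0.   -1.  ]] {'camera_matrix': array([[309.70691629,   0.        , 320.85148085],
       [  0.        , 309.70691629, 198.08275899],
       [  0.        ,   0.        ,   1.        ]]), 'R': array([[ 2.53134921e-01,  9.67430922e-01, -3.51767157e-04],
       [ 9.14367691e-01, -2.39131764e-01,  3.26722704e-01],
       [ 3.15997528e-01, -8.30265704e-02, -9.45120178e-01]]), 't': array([-0.55020722, -0.04237742,  0.38246544])}
[(array([0.4656, 0.3324, 0.0115]), 0.93)]
[(array([0.465 , 0.3309, 0.0133]), 0.69)]
[(array([0.5503, 0.0349, 0.0565]), 0.91)]
[(array([0.5929, 0.0458, 0.0766]), 0.94)]
3.825 [ 0.12386472 -0.7730794  -0.24105533]
```

View pics/w12.png

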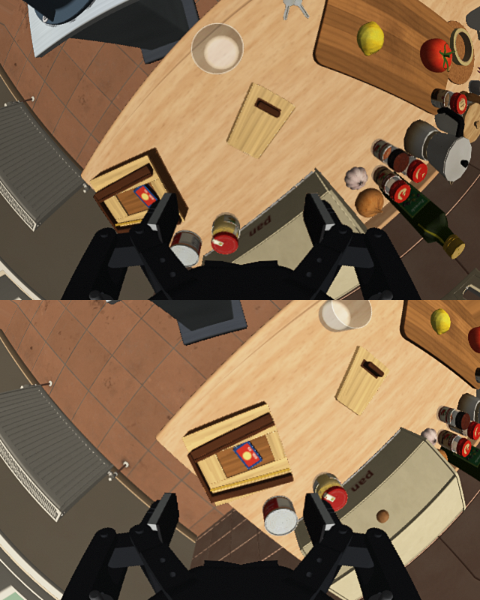

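The top half shows the lid with its fin at about (268,107) and the tumbler at (217,47). The bottom half shows the box at (240,455), its way running from lower-left to the right. Next I'll rectify both views to a top-down map.

```bash
cat > o.py <<'E'
from h import *
def load(n,cam="wrist"):
    z=np.load(f"/tmp/{n}.npz"); return pts(z["im"],z["d"],z,cam)
def ortho(W,im,x0,y0,n,m,s=0.0005):
    # col = decreasing world y, row = decreasing world x ; max z
    P=W.reshape(-1,3); C=im.reshape(-1,3); ok=np.isfinite(P[:,0])&(P[:,2]<.2); P=P[ok];C=C[ok]
    o=np.argsort(P[:,2]);P=P[o];C=C[o]
    r=np.round((x0-P[:,0])/s).astype(int); c=np.round((y0-P[:,1])/s).astype(int)
    k=(r>=0)&(r<n)&(c>=0)&(c<m)
    I=np.zeros((n,m,3),np.uint8); 
    up=lambda A:A
    for dr in range(3):
        for dc in range(3):
            rr=np.clip(r[k]+dr-1,0,n-1);cc=np.clip(c[k]+dc-1,0,m-1); I[rr,cc]=C[k][:,::-1]
    return I
E
python3 - <<'E'
from o import *
W1,i1=load("w1");W2,i2=load("w2")
A=ortho(W1,i1,.56,.43,400,400); B=ortho(W2,i2,.66,.15,400,400)
cv2.imwrite("pics/o.png",np.hstack([A,B]))
P=W1.reshape(-1,3); k=(P[:,2]>.005)&(P[:,2]<.02)&(abs(P[:,0]-.465)<.1)&(abs(P[:,1]-.33)<.1)
print(k.sum(),cv2.minAreaRect((P[k][:,:2]*1000).astype(np.float32)))
print(np.histogram(P[k][:,2],10))
t=(P[:,2]>.03)&(P[:,2]<.045)&(abs(P[:,0]-.465)<.06)&(abs(P[:,1]-.33)<.07)
print(t.sum(),cv2.minAreaRect((P[t][:,:2]*1000).astype(np.float32)),np.median(P[t][:,2]))
P=W2.reshape(-1,3); k=(abs(P[:,0]-.55)<.13)&(abs(P[:,1]-.04)<.13)&(P[:,2]>.045)&(P[:,2]<.09)
print(np.histogram(P[k][:,2],20),cv2.minAreaRect((P[k][:,:2]*1000).astype(np.float32)))
tb=(abs(P[:,0]-.4)<.1)&(abs(P[:,1]-.25)<.1); print("table",np.nanmedian(P[tb][:,2]))
E
```

```text
4801 ((470.50140380859375, 329.6243896484375), (98.15870666503906, 131.09153747558594), 46.81529998779297)
(array([  54,   63,  160, 1728, 2393,  339,   53,    6,    2,    3]), array([0.00502517, 0.0065151 , 0.00800502, 0.00949495, 0.01098488,
       0.01247481, 0.01396474, 0.01545467, 0.01694459, 0.01843452,
       0.01992445]))
295 ((444.7966613769531, 353.7320251464844), (44.11900329589844, 12.929365158081055), 47.98084259033203) 0.037890628363486584
(array([  23,   30,   32,   22,   61,  183, 2632, 2559,  184,   98,  110,
         97,  100,  116,  100,  125,  469, 2121, 1105,   58]), array([0.04515509, 0.04672924, 0.04830339, 0.04987755, 0.0514517 ,
       0.05302585, 0.05460001, 0.05617416, 0.05774831, 0.05932247,
       0.06089662, 0.06247077, 0.06404493, 0.06561908, 0.06719323,
       0.06876739, 0.07034154, 0.07191569, 0.07348985, 0.075064  ,
       0.07663815])) ((554.0833740234375, 39.177764892578125), (161.84678649902344, 170.96644592285156), 7.000308990478516)
table -0.0002876316728268194
```

View pics/o.png

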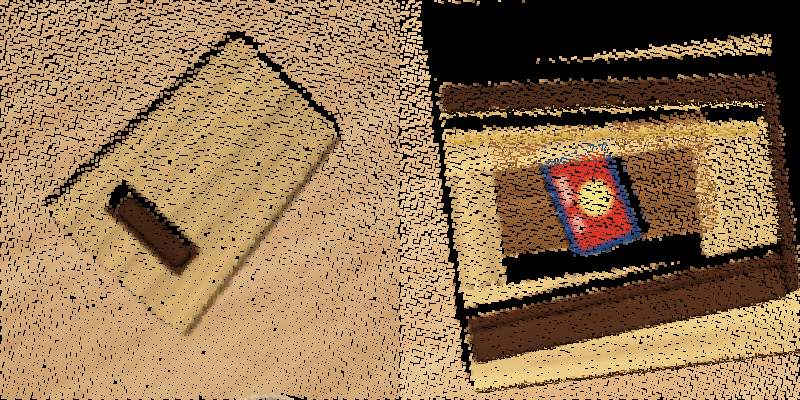

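In the right half, the way opens at the left (cols 440–470) and the dark stop bar is at the right (col 780). From the depth fits:
- **Lid:** centre (0.4705, 0.3296), x axis at about -43°.
- **Fin:** (0.445, 0.354).
- **Box:** (0.554, 0.039), x axis at -83°.

Now I'll grasp the fin.

```bash
cat >> h.py <<'E'
BO=np.array([.5541,.0392,0]); BY=np.radians(-83)
bx=np.array([np.cos(BY),np.sin(BY),0]); by=np.array([-np.sin(BY),np.cos(BY),0])
def force(n=5):
    f=[]
    for _ in range(n): f.append(manip.current_force()); manip.dwell(.01)
    f=np.mean(f,0); return np.array([f@bx,f@by,f[2]])
E
python3 - <<'E'
from h import *
fin=np.array([.4447,.3537]); R=down(np.radians(137))
manip.set_gripper(1.0)
manip.move_ptp([*fin,.10],R)
b=force(); manip.move_l([*fin,.013],max_speed=.1); 
manip.set_gripper(0.0,60)
print("grip",manip.current_grip_width(),manip.current_grip_force(),force()-b,manip.current_ee_pos(),manip.current_time())
manip.move_l([*fin,.14],max_speed=.2)
print(force()-b,manip.current_grip_width(),manip.current_grip_force())
cloud("wrist","g1"); print(manip.current_time(),manip.current_qpos())
q=manip.inverse_kinematics(BO+bx*-.18+[0,0,.16],down(np.radians(97))); print(q)
E
```

```text
grip 0.12576462868081514 59.15943682193756 [ 0.04666288 -0.13576041  4.16637494] [0.44484719 0.3538014  0.01325716] 7.1833
[ 0.27423115  0.0844805  -1.26714351] 0.12600865787251558 58.44907522201538
8.0583 [ 5.89975298e-01  4.93759809e-01  1.68806178e+00  1.07964810e-05
  9.62515629e-01 -1.80107849e+00]
[ 3.07614634e-01  4.76765556e-01  1.65323399e+00 -4.44089210e-16
  1.01159310e+00 -1.38535474e+00]
```

View pics/g1.png

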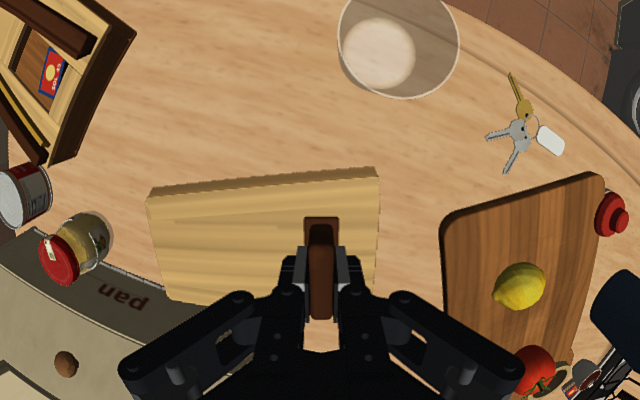

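The lid is held square by the fin at (320,260). Next I'll carry it to the mouth and bring the nose in level.

Run:
```python
from h import *
P=lambda X,z,y=0: BO+bx*(X-.035)+by*y+[0,0,.0133+z]
R=down(np.radians(97))
manip.move_ptp(P(-.150,.12),R)
b=force(10)
manip.move_l(P(-.145,.0575),max_speed=.12); print(force()-b)
manip.move_l(P(-.145,.056),max_speed=.03); print(force()-b)
for X in (-.13,-.115,-.10,-.09,-.08,-.07):
    manip.move_l(P(X,.056),max_speed=.05); f=force()-b; print(X,f.round(2))
    if np.abs(f[:2]).max()>5: break
print(manip.current_time())
np.save("/tmp/b.npy",b)
cloud("wrist","p1"); manip.grab_frame("scene");
```

```text
[0.14374036 0.55296266 0.44027647]
[-0.01103201  0.1812021   0.62374158]
-0.13 [0.24 0.09 0.04]
-0.115 [ 0.07  0.46 -0.27]
-0.1 [ 0.35  0.37 -0.2 ]
-0.09 [ 0.36  0.34 -0.09]
-0.08 [ 0.69 -0.11 -0.07]
-0.07 [ 0.25 -0.01 -0.03]
12.475
```

View pics/p1.png

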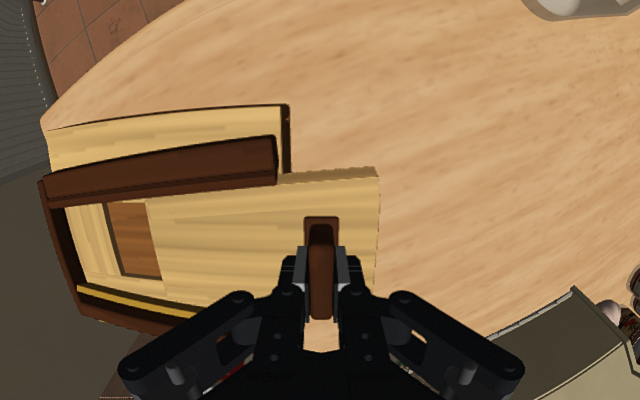

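The nose is between the bars, with the dark guide at the top (160,170) and the brass strip at (130,300), and no contact force. Next I'll set it down, loosen the grip and start pushing the fin with the rear pad.

Run:
```python
from h import *
P=lambda X,z,y=0: BO+bx*(X-.035)+by*y+[0,0,.0133+z]
b=np.load("/tmp/b.npy")
manip.move_l(P(-.06,.056),max_speed=.05); print(force()-b)
for z in np.arange(.0555,.0525,-.0005):
    manip.move_l(P(-.06,z),max_speed=.02); f=force()-b; print(round(z,4),f.round(2))
    if f[2]>1.5: break
manip.set_gripper(0.3); print(manip.current_grip_width(),manip.current_grip_force(),(force()-b).round(2))
z+=.001; t=manip.current_time(); manip.move_l(P(-.06,z)); b=force(15)
X=-.06
while X<-.028:
    X+=.004; manip.move_l(P(X,z),max_speed=.03); f=force(3)-b; print(round(X,4),f.round(2))
    if -f[0]>4: break
print(X,z,manip.current_time()-t,manip.current_time(),manip.current_ee_pos())
np.save("/tmp/b.npy",b)
cloud("wrist","p2")
```

```text
[0.65359877 0.20152742 0.29083495]
0.0555 [0.27 0.28 0.39]
0.055 [0.29 0.19 0.24]
0.0545 [-0.1  -3.02  6.81]
0.30024767598935265 0.0 [0.24 0.14 1.16]
-0.056 [ 0.05 -0.29  0.31]
-0.052 [ 0.03  0.02 -0.44]
-0.048 [-0.03  0.08 -0.15]
-0.044 [-0.08  0.14  0.05]
-0.04 [ 0.21 -0.28 -0.1 ]
-0.036 [ 0.12 -0.01 -0.5 ]
-0.032 [ 0.1  -0.11 -0.51]
-0.028 [-0.    0.45 -0.4 ]
-0.027999999999999973 0.0555 2.8416999999999994 17.0167 [0.54645041 0.10157273 0.06880268]
```

View pics/p2.png

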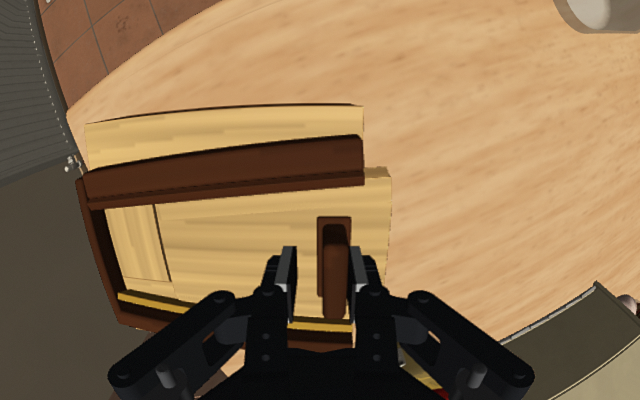

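The rear pad at (365,280) is pushing the fin and the lid is sliding freely. I'll keep going in fine steps and watch the push force.

Run:
```python
from h import *
P=lambda X,z,y=0: BO+bx*(X-.035)+by*y+[0,0,.0133+z]
b=np.load("/tmp/b.npy"); z=.0555; X=-.028; fx=0
while X<.025 and manip.current_time()<50:
    X+=.0005 if fx<2 else .00015 if fx<11 else .00008
    manip.move_l(P(X,z),max_speed=.02); f=force(3)-b; fx=-f[0]
    if fx>1.2: print(round(X*1000,2),f.round(2))
    if fx>13.2:
        manip.dwell(.3); f=force(10)-b; fx=-f[0]; print("hold",fx)
        if fx>13.4: break
print(X,manip.current_time(),manip.current_ee_pos()); np.save("/tmp/X.npy",X)
```

```text
-16.0 [-1.33  0.41 -0.37]
-15.5 [-1.21  0.72 -0.17]
-15.0 [-1.94  1.34 -0.44]
-14.5 [-3.03  2.05  0.23]
-14.35 [-3.93  3.35  0.45]
-14.2 [-4.18  2.65  0.25]
-14.05 [-4.72  3.14  0.26]
-13.9 [-4.51  2.78  0.24]
-13.75 [-4.05  2.77  0.32]
-13.6 [-4.34  3.23  0.61]
-13.45 [-4.97  2.89  0.24]
-13.3 [-4.7   2.75  0.72]
-13.15 [-4.42  3.02  0.21]
-13.0 [-5.18  3.17 -0.07]
-12.85 [-4.8   2.65  0.13]
-12.7 [-4.49  3.75  0.4 ]
-12.55 [-5.72  2.24  0.36]
-12.4 [-4.5   3.39  0.09]
-12.25 [-5.11  3.45 -0.27]
-12.1 [-4.89  3.08  0.05]
-11.95 [-4.56  2.66 -0.02]
-11.8 [-5.49  3.04  0.33]
-11.65 [-5.13  3.28  0.73]
-11.5 [-5.47  3.38  0.24]
-11.35 [-4.82  3.33  0.49]
-11.2 [-5.52  3.16  0.06]
-11.05 [-5.41  3.58  0.33]
-10.9 [-5.28  3.18  0.69]
-10.75 [-4.56  3.23  0.14]
-10.6 [-5.36  3.34  0.06]
-10.45 [-5.58  3.25  0.01]
-10.3 [-6.42  3.48 -0.19]
-10.15 [-6.46  3.66 -0.11]
-10.0 [-6.85  4.14  0.49]
-9.85 [-7.5   4.42  0.11]
-9.7 [-7.81  3.7   0.24]
-9.55 [-8.42  4.25 -0.18]
-9.4 [-9.12  3.99 -0.6 ]
-9.25 [-9.18  4.34  0.51]
-9.1 [-9.28  3.77  0.27]
-8.95 [-10.07   4.4    0.21]
-8.8 [-10.64   4.26
[... 709 characters left out ...]
-6.9 [-13.69   4.61  -0.47]
hold 12.89169755840233
-6.82 [-13.4    4.22  -0.75]
hold 12.850211838406743
-6.74 [-13.09   4.26  -0.54]
-6.66 [-13.59   4.12  -0.07]
hold 12.895416862682119
-6.58 [-13.55   4.55  -0.26]
hold 13.262883567740753
-6.5 [-13.21   4.31  -0.44]
hold 13.094094449632403
-6.42 [-12.7    4.11  -0.54]
-6.34 [-13.73   4.44  -0.44]
hold 13.263186033624404
-6.26 [-13.99   4.14   0.19]
hold 13.362420180003232
-6.18 [-13.65   4.29  -0.68]
hold 13.065770116832939
-6.1 [-13.37   4.87  -1.25]
hold 12.897380371864907
-6.02 [-13.42   3.77  -0.16]
hold 13.16839434397596
-5.94 [-13.52   3.84  -0.19]
hold 12.672212062361044
-0.005939999999999949 50.0417 [0.54922175 0.08100452 0.06886511]
```

Run:
```python
from h import *
b=np.load("/tmp/b.npy")
print(manip.current_grip_width(),manip.current_grip_force(),force(5)-b,manip.current_ee_pos(),manip.current_time())
```

```text
0.29995019700123476 6.312780529260635 [-13.22827721   3.99135536  -0.16186073] [0.54925881 0.08100994 0.06889689] 50.0833
```

Run:
```python
from h import *
P=lambda X,z,y=0: BO+bx*(X-.035)+by*y+[0,0,.0133+z]
b=np.load("/tmp/b.npy"); z=.0555; X=float(np.load("/tmp/X.npy")); fx=0
while manip.current_time()<55.3:
    X+=.0003; manip.move_l(P(X,z),max_speed=.02); f=force(4)-b; fx=-f[0]
    e=manip.current_ee_pos(); print(round(X*1000,2),f.round(2),round((e-BO)@bx*1000+35,2))
    if fx>14: break
manip.dwell(.2); print("hold",(force(5)-b).round(2))
t=manip.current_time()
manip.move_l(P((e-BO)@bx+.035-.0062,z),max_speed=.04); print((force(3)-b).round(2))
manip.move_l(P((e-BO)@bx+.035-.0062,z+.1),max_speed=.15)
cloud("wrist","f1"); print(t,manip.current_time(),(force(3)-b).round(2))
```

```text
-5.64 [-13.82   4.57  -0.55] -6.89
-5.34 [-14.41   4.72  -0.33] -6.7
hold [-14.43   4.37  -0.45]
[-0.25  0.12 -0.38]
50.8917 52.125 [-0.24  0.03  0.07]
```

View pics/f1.png

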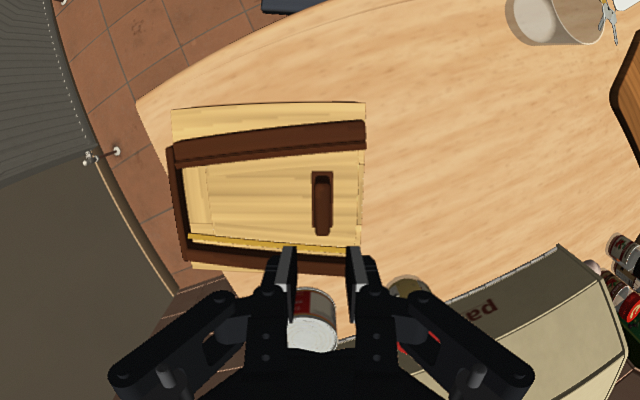

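The lid sits between the dark guide (top, row 145) and the brass strip (row 245), with its fin at (322,205). I'll check that it is flat from this depth image before handing in.

Run:
```python
from o import *
W,im=load("f1"); P=W.reshape(-1,3); Q=np.stack([(P-BO)@bx,(P-BO)@by,P[:,2]],1)
k=(Q[:,0]>-.068)&(Q[:,0]<.05)&(abs(Q[:,1])<.027)&(abs(Q[:,2]-.065)<.006)
q=Q[k]; A=np.c_[q[:,:2],np.ones(k.sum())]; c=np.linalg.lstsq(A,q[:,2],rcond=None)[0]
print(k.sum(),"tilt deg x,y",np.degrees(c[:2]),"z",c[2])
f=(Q[:,2]>.086)&(Q[:,2]<.097)&(abs(Q[:,0]+.042)<.03)&(abs(Q[:,1])<.035)
print(f.sum(),cv2.minAreaRect((Q[f][:,:2]*1000).astype(np.float32)))
```

```text
7251 tilt deg x,y [-0.31554777 -0.15084645] z 0.0663027971125646
829 ((-48.78419876098633, 0.2632637023925781), (11.525304794311523, 42.94917678833008), 0.45593008399009705)
```

```bash
python3 -c "
from bench import manip
print(manip.sign_off(), manip.current_time())"
```

```text
the job is handed in; nothing more can be done
the job is handed in; nothing more can be done
```

The lid is wedged in the way under a steady push of about 14.4 N, measures flat to about 0.3°, and was let go with the jar, glass and tin never approached; the job was handed in at about 52 s.

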